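Take a contact temperature reading through the lunchbox vent

ROBOT

A 7-joint arm with a two-finger parallel gripper is mounted at the origin on the work surface. World frame = base frame: x ahead of the robot, y to its left, z up, the work surface at z = 0. Lengths are in m, angles in rad, forces in N, time in s.
With the tool pointing down it reaches from about 0.425 to 0.825 m from the base axis. Payload 3.6 kg.
Tool frame: the origin (TCP) lies midway between the tips of the shut fingers; the grasp point (between the pads) lies 19 mm behind it (pinch_z is the distance from the TCP to the grasp point, in m); z points along the fingers, y is the line along which they close (so a half turn about z gives the same grasp; the last joint's range is limited). The gripper opens to 85 mm and grips with 20 to 120 N. Pads are 22 mm wide; open, the fingers measure 114 mm over their backs; the gripper's body (76 mm by 85 mm) begins 54 mm behind the grasp point. The pads swing forward as they close: fully open they stand 13 mm farther back than shut.
Start: joints at [1.266, 0.615, -0.013, 1.423, 0.008, 1.103, -0.04], TCP at [0.179, -0.625, 0.231] pointing down, gripper open.
Joint ranges: [-3.12, 3.12], [-0.3, 2.06], [-1.34, 1.32], [0.26, 2.42], [-1.36, 4.5], [0.01, 1.98], [-2.84, 2.84]. Speed limits (rad/s): [2.79, 2.79, 3.14, 3.14, 3.14, 3.14, 3.14].

INTERFACE

Orientations are given as a rotation vector (axis times angle).
In Python, from station import get_obs, camera, camera_model, sign_off, pinch_z gives the robot as it stands. The module is installed in compiled form; this text tells all that it offers.
- The arm moves only by the tool jog_arm, never from a script. Its argument "series" is a list that holds one entry, the list of rows, each a list of 7 numbers: the closure, from 0 (fully open) to 1 (shut), then the shift along the tool's x, y, z in mm, then the turn, a rotation vector about the tool's x, y, z in rad. A call has 1 to 20 rows; each row is the pose to reach, as a shift and turn from the pose commanded when the call began, along the tool's axes at that moment; what a row does not reach only later rows make up. A row lasts 1/12 s, in which the tool goes at most 41.7 mm and 7.16 degrees, less where a joint would pass 70% of its speed; a pose out of reach is approached as far as the arm can. A call with a gripper value outside its range is refused whole. The fingers move at their own pace and stop on an object; "grip_force" is the grip in N (left out, the last holds). Time passes only in rows, so rows that repeat a pose let the fingers close. It gives the time, the measured TCP pose, the force, the opening and the grip force at its end, in the units of the state.
- get_obs(): the state, without advancing time (a new reading comes with each control period).
- camera(name): name is "side" or "top" or "wrist"; returns the picture (384x512x3 uint8, red, green, blue); there is no depth.
- camera_model(name): a dict with "intrinsics" (3x3 intrinsics, pixels), "rvec" (rotation vector, rad) and "tvec" (3), from world to camera coordinates, as OpenCV has them. Camera axes: x right, y down, z forward; pixel columns grow to the right and rows downward; lengths in m; the calibration is good to about 2 mm. A picture is of the moment at which its call begins: read the wrist's pose just before it. camera_model takes no time and is no camera call; for the wrist camera it gives the pose at the moment of the call.
- sign_off(): hands the job in; it is judged then, once.
The state is a dict: "clock": time; "joint_positions": joint angles; "joint_vel": joint speeds; "tau": joint torques, N m; "tcp_pos": TCP position; "ee_rot": TCP orientation; "contact_force": force on the tool from outside, world axes, zero at the start; "ft_torque": the same for the moment, N m; "finger_gap": finger opening in m; "grasp_force": force on a finger pad.
Only numpy, scipy, OpenCV 4.12 (cv2) and the standard library are available. Lean on these libraries where they do the work, as an engineer would, in place of code of your own. Each camera call takes 0.05 s, during which the arm holds its last target. There are 200 camera calls.

TASK

Check whether the packed lunch has cooled: push the sliding vent shutter on the blue lunchbox's lid (the one with the orange tab) fully open until it clicks home. Then take the yellow probe thermometer out of its leaning holder and hold it upright with its sprung tip on the red dot inside the window, pressing lightly so that the tip is pushed in about halfway (about 2 N; do not jab it), and finish while still holding it there like that. Leave everything else where it stands.

Things in the scene. Friction and masses are not known exactly. Their poses are not given: they have to be found in the camera images.
- lunchbox: Blue two-tier lunchbox, fixed: lid 128 (x) by 200 (y), lid top 106 above the table. Origin: centre of its underside, z up. In the lid a window 40 (x) by 44 (y), centred at x=0, y=-35; its floor is a steel plate 6 below the lid top with a red dot. Two white guide rails 5 wide, 5 high run along y on the lid at x=-29.5 and +29.5.
- dot (a point): Centre of the red dot, 12 across, on the steel plate in the middle of the lunchbox window, at lunchbox (0, -35, 100). Same axes as the lunchbox. Covered by the shutter until that is opened.
- shutter (a joint): Travel of the white shutter (plate 52 by 54, 3 thick, on the lid) along the lunchbox's +y: 0 = shut over the window, 0.050 = fully open at its stop. Starts at 0 to 0.010. Drags with 1 N; from 0.037 a sprung detent resists with about 5 N; past 0.044 it snaps the shutter on by itself to 0.050 and keeps it there.
- tab (a point): Middle of the top of the shutter's upright orange tab: 30 (lunchbox x) by 8 (lunchbox y), rising 14 above the shutter plate (top face at 123 above the table). Moves with the shutter; it lies at lunchbox y = -35 + travel. Same axes as the lunchbox.
- holder: Grey holder, fixed to the table: base plate 110 by 80 by 12, and a square socket 34 by 30 outside, bore 13 square, leaning 20 degrees from vertical with its mouth towards the holder's -x. Centre of the mouth at holder (0, 0, 95). Origin on the table, z up.
- probe: Yellow probe thermometer, loose, 70 to 140 g, standing in the holder, so leaning 20 degrees at first. z axis: from tip to handle. Origin: centre of the tip's end face when fully out. Steel stem 9 across up to z=70; flat-sided handle 24 (x) by 18 (y) from z=70 to z=145: grip it across y at about z=115. Shoulder at z=70 rests on the socket mouth; free once drawn 75 along its axis.
- plunger (a joint): How far the copper sprung tip is pushed into the stem: 0 = fully out, 0.012 = at its stop; the spring takes 0.35 N per mm. Right reading: about 0.006.
- probe_tip (a point): Centre of the end face of the copper tip, 9 across; moves with the tip. Axes as the probe's.
- steamer: Bystander: large round bamboo steamer with its lid on, 242 across, 170 high, at the left side. Origin: centre of its underside.
- colander: Bystander: stainless steel colander, 216 across, 90 high, at the right side. Origin: centre of its underside.
- peg: Bystander: small wooden clothes peg with steel spring, 72 long, 15 wide, 12 high, lying on the table. Origin: centre of its underside.
- mug: Bystander: white mug, 80 across, 90 high. Origin: centre of its underside.
- jar: Bystander: amber glass jar with red cap, 64 across, 100 high. Origin: centre of its underside.
- spoon: Bystander: wooden spoon lying on the table. Origin: on its underside.
Things that resemble listed ones, but are neither listed nor needed, are in the scene too. There is more than one size of the probe; the job needs the middle-sized.

How it is judged:
On the way, in this order (a step that is already met when the one before it is completed fails the run):
1. the shutter has clicked fully open (value of joint shutter above 0.045 m), for 0.2 s.
2. the probe, held upright, rests lightly on the dot (value of joint shutter above 0.045 m and horizontal distance between probe_tip and dot below 0.007 m and z of probe_tip in the frame of dot below 0.003 m and angle between probe's own z axis and vertical below 0.14 rad and value of joint plunger between 0.002 and 0.0105 m and contact force between probe and lunchbox between 0.5 and 5 N), for 0.3 s.
At the end, for the whole second after the job is handed in: The shutter is still open beyond 0.045; the gripper holds the probe, upright within 8 degrees, its tip within 7 mm of the dot's centre and down on it, the sprung tip pushed in by 2 to 10.5 mm with 0.5 to 5 N; the probe touches nothing of its holder (all of step 2 and contact force between the fingers and probe above 1 N and contact force between probe and holder below 0.1 N); the arm keeps its last pose, push and grip.
It fails at once if the probe is jabbed against the lunchbox with more than 15 N (contact force between probe and lunchbox above 15 N).
It fails at once if a bystander is moved by more than 30 mm (distance of any of steamer, colander, peg, mug, jar, spoon from where it was at the start of the episode above 0.03 m).
It also fails if it takes over 51 s, if anything falls off the work surface, if the arm or the gripper's body presses on something with over 40 N, if the wrist force passes 120 N, or if a joint passes its speed limit or range.

## Working session

There is one attempt and no reset: what is moved stays moved. The work goes in short steps, Python scripts to look and compute and a tool call to move; the robot and the scene stay as the last step left them, time stands still between calls to the robot, and variables do not carry over. Pictures are saved under pics/ and viewed, at most 10 in all, crops included, and the job is handed in when it is done.

Besides the shell and the picture viewer there is one more tool, called after ">>>" by a JSON object that holds its "fn" and its "kwargs". jog_arm: Moves the arm, as the interface text tells. Its arguments: {"type":"object","properties":{"series":{"type":"array","items":{"type":"array","items":{"type":"array","items":{"type":"number"}}}},"grip_force":{"type":"number"}},"required":["series"]}

```bash
mkdir -p pics; cat > h.py <<'E'
import numpy as np, cv2
from station import *
from scipy.spatial.transform import Rotation as R
def snap(n,f):
    m=camera_model(n); im=camera(n); cv2.imwrite('pics/'+f,im[:,:,::-1]); return im,m
def ray(m,uv):
    Rm=cv2.Rodrigues(np.array(m['rvec'],float))[0]; t=np.array(m['tvec'],float).ravel()
    d=Rm.T@np.linalg.inv(np.array(m['intrinsics']))@np.array([uv[0],uv[1],1.]); return -Rm.T@t, d/np.linalg.norm(d)
def onz(m,uv,z):
    o,d=ray(m,uv); return o+d*(z-o[2])/d[2]
def tri(rs):
    A=0;b=0
    for o,d in rs:
        P=np.eye(3)-np.outer(d,d);A=A+P;b=b+P@o
    x=np.linalg.solve(A,b); return x,[np.linalg.norm((np.eye(3)-np.outer(d,d))@(x-o))*1000 for o,d in rs]
def proj(m,p):
    return cv2.projectPoints(np.array(p,float).reshape(-1,3),np.array(m['rvec'],float),np.array(m['tvec'],float),np.array(m['intrinsics'],float),None)[0].reshape(-1,2)
E
python3 - <<'E'
from h import *
np.set_printoptions(precision=3,suppress=True)
for n in ('side','top'):
    im,m=snap(n,n+'0.png'); print(n,ray(m,(256,192)),np.array(m['intrinsics'])[0,0])
o=get_obs();print(o['clock'],o['tcp_pos'],o['ee_rot'],pinch_z)
a=[cv2.imread(f'pics/{n}0.png') for n in('top','side')]
for n,i in zip(('top','side'),a): cv2.imwrite(f'pics/{n}0b.png',cv2.resize(i,(800,600),interpolation=cv2.INTER_CUBIC))
E
```

```text
side (array([0.094, 0.982, 1.154]), array([ 0.223, -0.672, -0.706])) 458.90745265372186
top (array([ 0.199, -0.021,  1.579]), array([ 0.169,  0.025, -0.985])) 452.76059967477687
0.1 [ 0.179 -0.624  0.23 ] [-3.109 -0.436  0.001] 0.0187
```

View pics/top0b.png

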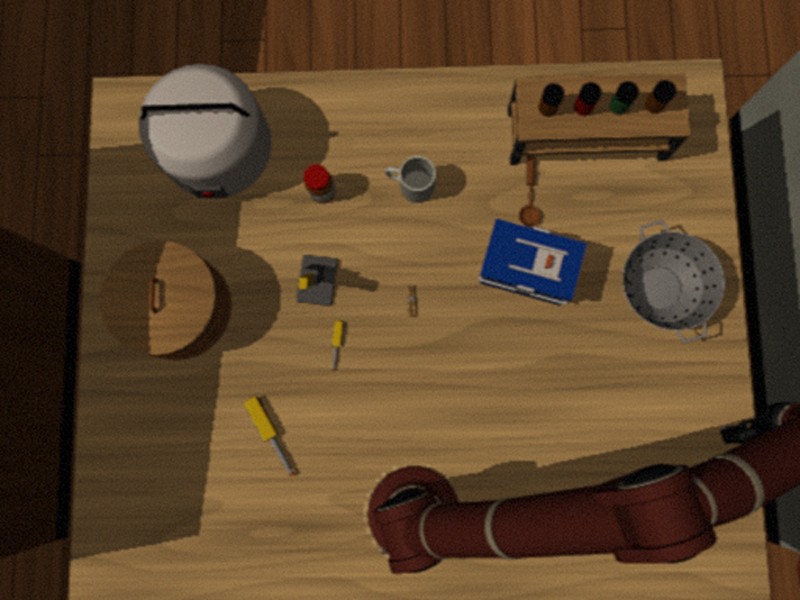

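View pics/side0b.png

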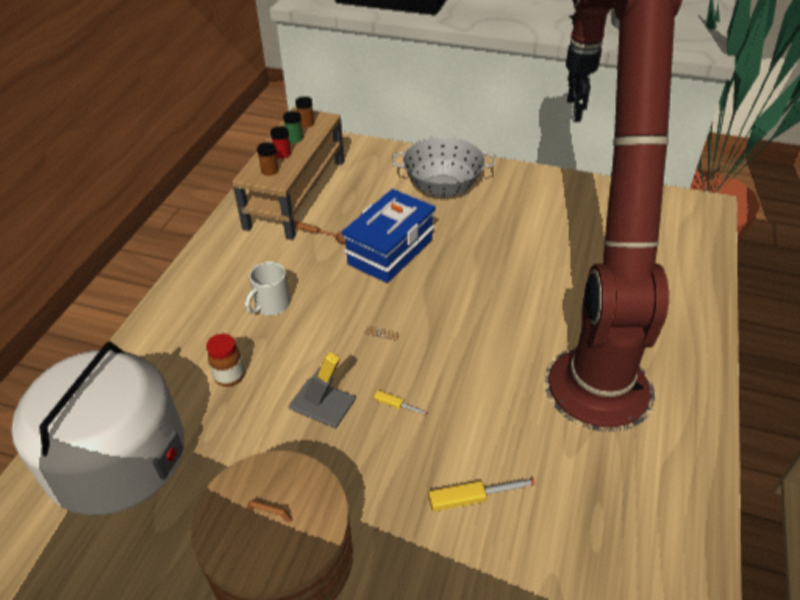

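The top view (800×600) shows the lunchbox at (533,262) with the tab at (549,262), and its rails running left towards world +y. The holder with the middle-sized probe is at (318,280), leaning left. Two decoy probes lie at (337,342) and (270,432). The side view agrees: tab at (398,209), probe handle at (329,367). Next I'll measure by colour.

```bash
cat >> h.py <<'E'
def mask(im,lo,hi):
    return cv2.inRange(cv2.cvtColor(im,cv2.COLOR_RGB2HSV),np.array(lo),np.array(hi))
def blobs(mk,amin=8):
    n,l,s,c=cv2.connectedComponentsWithStats(mk); return [(s[i,4],*c[i].round(1),*s[i,:4]) for i in range(1,n) if s[i,4]>=amin],l
E
python3 - <<'E'
from h import *
np.set_printoptions(precision=4,suppress=True)
I={};M={}
for n in('top','side'):
    I[n]=cv2.imread(f'pics/{n}0.png')[:,:,::-1].copy();M[n]=camera_model(n)
    print(n)
    print(' yellow',[tuple(map(float,b)) for b in blobs(mask(I[n],(22,180,120),(32,255,255)))[0]])
    print(' orange',[tuple(map(float,b)) for b in blobs(mask(I[n],(5,150,130),(16,255,255)),12)[0]])
    mk=mask(I[n],(105,120,40),(125,255,255))
    b,l=blobs(mk,500); print(' blue',[tuple(map(float,x)) for x in b])
    c=max(cv2.findContours(mk,0,2)[0],key=cv2.contourArea)
    ap=cv2.approxPolyDP(cv2.convexHull(c),4,True)[:,0]; print(ap.tolist())
    print([onz(M[n],p,.106)[:2].round(3).tolist() for p in ap])
E
```

```text
top
 yellow [(34.0, 193.3, 180.8, 191.0, 178.0, 6.0, 7.0), (76.0, 215.4, 213.2, 212.0, 206.0, 7.0, 16.0), (237.0, 165.8, 267.7, 156.0, 254.0, 20.0, 28.0)]
 orange [(14.0, 350.9, 166.5, 350.0, 163.0, 3.0, 8.0), (17.0, 109.9, 195.9, 107.0, 194.0, 7.0, 4.0), (20.0, 100.2, 206.0, 96.0, 205.0, 9.0, 3.0), (53.0, 104.7, 220.6, 96.0, 217.0, 22.0, 9.0)]
 blue [(1799.0, 339.6, 165.9, 308.0, 141.0, 67.0, 51.0)]
[[317, 141], [374, 156], [365, 191], [308, 175]]
[[0.62, -0.191], [0.564, -0.377], [0.447, -0.341], [0.505, -0.156]]
side
 yellow [(123.0, 209.8, 234.4, 204.0, 226.0, 13.0, 18.0), (102.0, 247.9, 255.1, 240.0, 250.0, 17.0, 11.0), (435.0, 292.1, 316.9, 275.0, 308.0, 36.0, 19.0)]
 orange [(74.0, 166.1, 76.5, 155.0, 74.0, 23.0, 6.0), (49.0, 160.4, 82.2, 149.0, 80.0, 23.0, 5.0), (175.0, 154.6, 88.5, 141.0, 84.0, 29.0, 12.0), (36.0, 446.1, 115.6, 443.0, 109.0, 7.0, 13.0), (18.0, 459.3, 114.9, 457.0, 112.0, 5.0, 7.0), (267.0, 471.4, 125.8, 459.0, 114.0, 19.0, 31.0), (69.0, 132.2, 125.2, 123.0, 122.0, 18.0, 8.0), (19.0, 253.6, 132.9, 251.0, 131.0, 6.0, 5.0), (38.0, 119.7, 145.1, 113.0, 143.0, 14.0, 5.0), (36.0, 196.4, 145.1, 191.0, 143.0, 12.0, 5.0), (234.0, 76.0, 184.0, 58.0, 178.0, 37.0, 13.0), (144.0, 67.5, 194.1, 50.0, 189.0, 36.0, 11.0), (322.0, 59.5, 202.5, 40.0, 195.0, 40.0, 16.0), (12.0, 38.8, 206.9, 36.0, 205.0, 6.0, 4.0), (66.0, 56.0, 212.3, 43.0, 208.0, 27.0, 10.0), (20.0, 140.0, 231.2, 136.0, 229.0, 9.0, 5.0), (82.0, 172.1, 325.9, 160.0, 321.0, 26.0, 13.0)]
 blue [(1207.0, 245.8, 146.5, 219.0, 122.0, 59.0, 49.0)]
[[277, 132], [247, 170], [222, 158], [219, 148], [250, 122]]
[[0.447, -0.34], [0.487, -0.108], [0.59, -0.142], [0.62, -0.19], [0.562, -0.37]]
```

```bash
cat >> h.py <<'E'
np.set_printoptions(precision=4,suppress=True)
def goto(p,zt,yt):
    """shift mm & turn (tool axes now) to reach TCP p with tool z, y dirs"""
    o=get_obs(); R0=R.from_rotvec(o['ee_rot']); z=np.array(zt,float);z/=np.linalg.norm(z)
    y=np.array(yt,float);y-=z*(y@z);y/=np.linalg.norm(y)
    T=R.from_matrix(np.column_stack([np.cross(y,z),y,z]))
    print('shift',(R0.inv().apply(np.array(p)-o['tcp_pos'])*1000).round(1),'turn',(R0.inv()*T).as_rotvec().round(4))
E
python3 - <<'E'
from h import *
I={};M={}
M={n:camera_model(n) for n in('top','side','wrist')}
o=get_obs();Rt=R.from_rotvec(o['ee_rot'])
c,d=ray(M['wrist'],(256,192));print('cam in tool',Rt.inv().apply(c-o['tcp_pos']),Rt.inv().apply(d),np.array(M['wrist']['intrinsics'])[0,0],Rt.as_matrix())
print(tri([ray(M['top'],(350.9,166.5)),ray(M['side'],(253.6,132.9))]))
print(tri([ray(M['top'],(193.3,180.8)),ray(M['side'],(209.8,234.4))]))
a=np.deg2rad(-16.8)
goto((.52,-.275,.30),(0,0,-1),(np.cos(a),np.sin(a),0))
E
```

```text
cam in tool [ 0.0742 -0.0005 -0.1418] [-0.3018 -0.0018  0.9534] 289.9462928694883 [[ 0.9614  0.2753 -0.0007]
 [ 0.2753 -0.9614  0.0023]
 [-0.     -0.0024 -1.    ]]
(array([ 0.526 , -0.2975,  0.1161]), [np.float64(1.7793168220713922), np.float64(1.7793168220712676)])
(array([0.4885, 0.2192, 0.1399]), [np.float64(0.22415353877896457), np.float64(0.22415353877896735)])
shift [ 424.2 -242.   -69.2] turn [-0.0022 -0.0012 -0.9987]
```

>>> {"fn": "jog_arm", "kwargs": {"series": [[[1, 0, 0, -70, 0, 0, 0], [1, 424, -242, -69, -0.002, -0.001, -0.999], [1, 424, -242, -69, -0.002, -0.001, -0.999], [1, 424, -242, -69, -0.002, -0.001, -0.999], [1, 424, -242, -69, -0.002, -0.001, -0.999], [1, 424, -242, -69, -0.002, -0.001, -0.999], [1, 424, -242, -69, -0.002, -0.001, -0.999], [1, 424, -242, -69, -0.002, -0.001, -0.999], [1, 424, -242, -69, -0.002, -0.001, -0.999], [1, 424, -242, -69, -0.002, -0.001, -0.999], [1, 424, -242, -69, -0.002, -0.001, -0.999], [1, 424, -242, -69, -0.002, -0.001, -0.999], [1, 424, -242, -69, -0.002, -0.001, -0.999], [1, 424, -242, -69, -0.002, -0.001, -0.999], [1, 424, -242, -69, -0.002, -0.001, -0.999], [1, 424, -242, -69, -0.002, -0.001, -0.999], [1, 424, -242, -69, -0.002, -0.001, -0.999]]]}}

```text
clock: 1.52
tcp_pos: [0.5184, -0.2775, 0.2998]
ee_rot: [2.524, 1.868, -0.004]
contact_force: [-0.7, -0.3, -0.4]
finger_gap: -0.0005
grasp_force: 0.0
```

```bash
python3 - <<'E'
from h import *
im,m=snap('wrist','w1.png')
np.savez('w1.npz',im=im,**{k:np.array(v) for k,v in m.items()})
o=get_obs();print(o['clock'],o['tcp_pos'],o['contact_force'],o['joint_positions'])
cv2.imwrite('pics/w1b.png',cv2.resize(im[:,:,::-1],(800,600),interpolation=cv2.INTER_CUBIC))
E
```

```text
1.5667 [ 0.5185 -0.2775  0.3   ] [-0.4164  0.0568 -0.563 ] [ 0.6608  0.4766 -0.3326  1.4988  0.1649  1.1932  0.0051]
```

View pics/w1b.png

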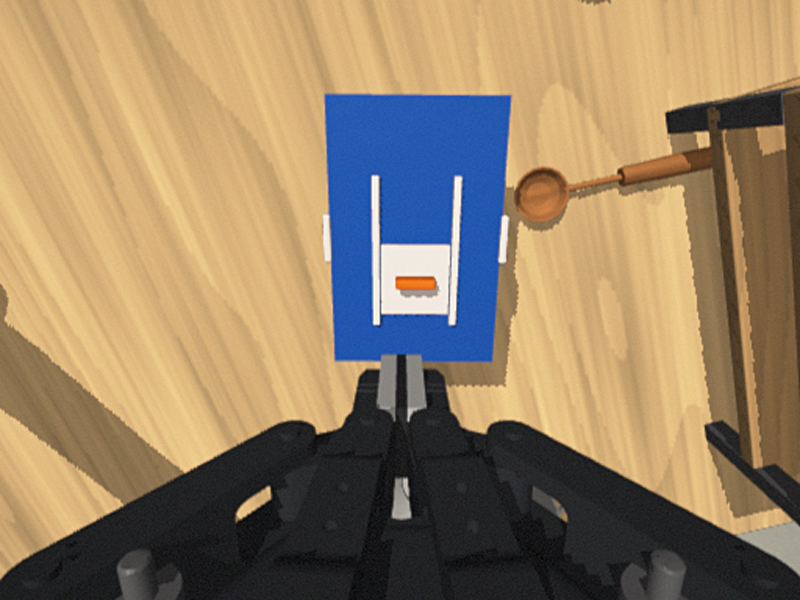

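The wrist view shows the lid corners at about (325,95), (511,96), (492,361) and (335,360), the tab at (415,283), and the shutter plate between the rails. I'll fit the lunchbox frame from these.

```bash
python3 - <<'E'
from h import *
f=np.load('w1.npz');im=f['im'];m={k:f[k] for k in('intrinsics','rvec','tvec')}
mk=mask(im,(105,150,60),(125,255,255))
c=max(cv2.findContours(cv2.morphologyEx(mk,cv2.MORPH_OPEN,np.ones((3,3))),0,2)[0],key=cv2.contourArea)
hull=cv2.convexHull(c);ap=cv2.approxPolyDP(hull,6,True)[:,0].astype(float);print(ap.tolist())
P=np.array([onz(m,p,.106)[:2] for p in ap]);print(P)
print('edges',[np.linalg.norm(P[i]-P[i-1]) for i in range(len(P))],'centre',P.mean(0))
rect=cv2.minAreaRect((np.array([onz(m,p[0],.106)[:2] for p in hull])*1000).astype(np.float32));print(rect)
top=camera_model('top')
tab,_=blobs(mask(im,(5,150,100),(18,255,255)),40);print(tab)
tb=[b for b in tab if 255<b[1]<280 and 170<b[2]<190][0]
print('tab z=.123 onz',onz(m,tb[1:3],.123)); print(tri([ray(m,tb[1:3]),ray(top,(350.9,166.5))]),tri([ray(m,tb[1:3]),ray(camera_model('side'),(253.6,132.9))]))
mi=(mask(im,(0,0,140),(179,60,255)));bl,l=blobs(mi,300);print(bl)
# lid height: side-view corner vs wrist-view corner
side=camera_model('side')
for s,t in (((219,148),None),((277,132),None),((250,122),None)):
    print(s,[ (tri([ray(side,s),ray(m,p)])[0].round(4),tri([ray(side,s),ray(m,p)])[1][0].round(1)) for p in ap])
E
```

```text
[[326.0, 62.0], [314.0, 230.0], [215.0, 229.0], [208.0, 61.0]]
[[ 0.6227 -0.1911]
 [ 0.5639 -0.3783]
 [ 0.4446 -0.3403]
 [ 0.5026 -0.1533]]
edges [np.float64(0.12593596385355443), np.float64(0.19624477184245648), np.float64(0.12523358762538545), np.float64(0.19580276946882139)] centre [ 0.5334 -0.2657]
((533.2514038085938, -265.74951171875), (197.65589904785156, 126.76834869384766), 72.588623046875)
[(np.int32(539), np.float64(423.6), np.float64(106.4), np.int32(398), np.int32(97), np.int32(57), np.int32(20)), (np.int32(952), np.float64(350.8), np.float64(124.2), np.int32(330), np.int32(107), np.int32(68), np.int32(35)), (np.int32(201), np.float64(265.3), np.float64(180.5), np.int32(253), np.int32(177), np.int32(26), np.int32(8))]
tab z=.123 onz [ 0.5243 -0.2933  0.123 ]
(array([ 0.5249, -0.2938,  0.1266]), [np.float64(1.503188735670265), np.float64(1.5031887356702827)]) (array([ 0.5237, -0.2948,  0.1179]), [np.float64(0.403361378246301), np.float64(0.4033613782462923)])
[(np.int32(2684), np.float64(265.5), np.float64(170.8), np.int32(238), np.int32(112), np.int32(58), np.int32(96)), (np.int32(669), np.float64(497.9), np.float64(346.9), np.int32(472), np.int32(334), np.int32(40), np.int32(34))]
(219, 148) [(array([ 0.6217, -0.1913,  0.1051]), np.float64(1.3)), (array([ 0.6308, -0.39  , -0.017 ]), np.float64(75.2)), (array([ 0.5417, -0.2231,  0.1828]), np.float64(102.9)), (array([ 0.5499, -0.1436,  0.1665]), np.float64(44.8))]
(277, 132) [(array([ 0.4993, -0.2036,  0.2312]), np.float64(90.2)), (array([ 0.5263, -0.4518, -0.0003]), np.float64(48.5)), (array([ 0.4457, -0.339 ,  0.1076]), np.float64(0.8)), (array([ 0.4621, -0.1858,  0.212 ]), np.float64(54.7))]
(250, 122) [(array([ 0.5469, -0.2035,  0.2406]), np.float64(41.9)), (array([ 0.5654, -0.3824,  0.097 ]), np.float64(1.0)), (array([ 0.5003, -0.2752,  0.2079]), np.float64(32.5)), (array([ 0.5082, -0.1798,  0.2498]), np.float64(11.2))]
```

```bash
python3 - <<'E'
from h import *
a=np.deg2rad(-17.4);x=np.array([np.cos(a),np.sin(a),0]);y=np.array([-x[1],x[0],0]);c=np.array([.5333,-.2657,0])
goto(c+y*-.058+[0,0,.114],(0,0,-1),x)
E
```

```text
shift [-41.8  10.3 186.1] turn [0.0001 0.0029 0.0071]
```

>>> {"fn": "jog_arm", "kwargs": {"series": [[[1, -42, 10, 0, 0, 0.003, 0.007], [1, -42, 10, 40, 0, 0.003, 0.007], [1, -42, 10, 80, 0, 0.003, 0.007], [1, -42, 10, 120, 0, 0.003, 0.007], [1, -42, 10, 155, 0, 0.003, 0.007], [1, -42, 10, 175, 0, 0.003, 0.007], [1, -42, 10, 186, 0, 0.003, 0.007], [1, -42, 10, 186, 0, 0.003, 0.007], [1, -42, 10, 186, 0, 0.003, 0.007]]]}}

```text
clock: 2.32
tcp_pos: [0.5175, -0.32, 0.115]
ee_rot: [2.529, 1.862, 0.003]
contact_force: [0.3, 0.2, 0.4]
finger_gap: 0.0003
grasp_force: 0.0
```

```bash
python3 - <<'E'
from h import *
a=np.deg2rad(-17.4);x=np.array([np.cos(a),np.sin(a),0]);y=np.array([-x[1],x[0],0]);c=np.array([.5333,-.2657,0])
o=get_obs();print(o['tcp_pos'],o['contact_force'],[(o['tcp_pos']-c)@v for v in(x,y)])
# full-open: tab -y face at +11, tcp at ~0
goto(c+[0,0,.114],(0,0,-1),x)
E
```

```text
[ 0.5175 -0.32    0.115 ] [0.276  0.2457 0.3825] [np.float64(0.001206227223235606), np.float64(-0.05655878292547217)]
shift [56.6 -1.1  1.1] turn [ 0.0021 -0.0009  0.0023]
```

Push about 57 mm gradually, then check force and position.

>>> {"fn": "jog_arm", "kwargs": {"series": [[[1, 8, 0, 1, 0, 0, 0], [1, 14, -1, 1, 0, 0, 0], [1, 20, -1, 1, 0, 0, 0], [1, 26, -1, 1, 0, 0, 0], [1, 32, -1, 1, 0, 0, 0], [1, 38, -1, 1, 0, 0, 0], [1, 42, -1, 1, 0, 0, 0], [1, 46, -1, 1, 0, 0, 0], [1, 50, -1, 1, 0, 0, 0], [1, 53, -1, 1, 0, 0, 0], [1, 55, -1, 1, 0, 0, 0], [1, 55, -1, 1, 0, 0, 0]]]}}

```text
clock: 3.32
tcp_pos: [0.5311, -0.2721, 0.114]
ee_rot: [2.528, 1.855, -0.006]
contact_force: [-0.8, -5.8, 2.7]
finger_gap: -0.0
grasp_force: 2.6
```

```bash
python3 - <<'E'
from h import *
a=np.deg2rad(-17.4);x=np.array([np.cos(a),np.sin(a),0]);y=np.array([-x[1],x[0],0]);c=np.array([.5333,-.2657,0])
o=get_obs();f=np.array(o['contact_force']);print([(o['tcp_pos']-c)@v for v in(x,y)],'force x,y',f@x,f@y,f[2])
im,m=snap('wrist','w2.png');np.savez('w2.npz',im=im,**{k:np.array(v) for k,v in m.items()})
for b in blobs(mask(im,(0,150,80),(18,255,255)),20)[0]:
    p=onz(m,b[1:3],.121)-c; print(b[0],b[1:3],p@x,p@y)
E
```

```text
[np.float64(-0.00016598534501764315), np.float64(-0.006716632673962767)] force x,y 0.9519537469658677 -5.755534255003903 2.72276547335929
466 (np.float64(499.9), np.float64(127.2)) 0.11096566157180497 0.055863719499210804
2695 (np.float64(409.5), np.float64(149.3)) 0.07122997694764305 0.045829613782699466
1144 (np.float64(256.3), np.float64(218.7)) -0.0002518929467045486 0.01105625532963594
```

At the detent (5.8 N). Push on.

>>> {"fn": "jog_arm", "kwargs": {"series": [[[1, 3, 0, 0, 0, 0, 0], [1, 6, 0, 0, 0, 0, 0], [1, 8, 0, 0, 0, 0, 0], [1, 8, 0, 0, 0, 0, 0], [1, 8, 0, 0, 0, 0, 0]]]}}

```text
clock: 3.78
tcp_pos: [0.5327, -0.2664, 0.1138]
ee_rot: [2.527, 1.854, -0.011]
contact_force: [-3.8, -12.1, 2.8]
finger_gap: -0.0005
grasp_force: 6.6
```

```bash
cat > chk.py <<'E'
from h import *
a=np.deg2rad(-17.4);x=np.array([np.cos(a),np.sin(a),0]);y=np.array([-x[1],x[0],0]);c=np.array([.5333,-.2657,0])
o=get_obs();f=np.array(o['contact_force']);print([(o['tcp_pos']-c)@v for v in(x,y)],'force x,y',f@x,f@y,f[2])
im,m=snap('wrist','w3.png')
for b in blobs(mask(im,(0,150,80),(18,255,255)),20)[0]:
    p=onz(m,b[1:3],.121)-c; print(b[0],b[1:3],p@x,p@y)
E
python3 chk.py
```

```text
[np.float64(-0.00033180618478700257), np.float64(-0.0007943255878926726)] force x,y 0.0016398512222326467 -12.716951932791815 2.776757461547505
3131 (np.float64(423.1), np.float64(152.4)) 0.0774916786046672 0.050378159744535134
1194 (np.float64(256.5), np.float64(219.2)) -0.00027091454876254726 0.016844468930350045
```

>>> {"fn": "jog_arm", "kwargs": {"series": [[[1, -14, 0, 0, 0, 0, 0], [1, -14, 0, -40, 0, 0, 0], [1, -20, 0, -80, 0, 0, 0], [1, -30, 0, -120, 0, 0, 0], [1, -30, 0, -160, 0, 0, 0], [1, -30, 0, -186, 0, 0, 0], [1, -30, 0, -186, 0, 0, 0], [1, -30, 0, -186, 0, 0, 0]]]}}

```text
clock: 4.5
tcp_pos: [0.5271, -0.2854, 0.3008]
ee_rot: [2.525, 1.867, 0.008]
contact_force: [-0.7, -0.3, -1.0]
finger_gap: -0.0003
grasp_force: 0.0
```

```bash
python3 - <<'E'
from h import *
im,m=snap('wrist','w4.png');np.savez('w4.npz',im=im,**{k:np.array(v) for k,v in m.items()})
a=np.deg2rad(-17.4);x=np.array([np.cos(a),np.sin(a),0]);y=np.array([-x[1],x[0],0]);c=np.array([.5333,-.2657,0])
print(get_obs()['tcp_pos'])
for nm,mk,z in(('orange',mask(im,(5,150,80),(18,255,255)),.123),('red',mask(im,(170,120,60),(179,255,255))|mask(im,(0,120,60),(4,255,255)),.1)):
  for b in blobs(mk,20)[0]:
    q=onz(m,b[1:3],z);p=q-c; print(nm,b[0],b[1:3],q,p@x,p@y)
cv2.imwrite('pics/w4b.png',cv2.resize(im[:,:,::-1],(640,480),interpolation=cv2.INTER_CUBIC))
E
```

```text
[ 0.526  -0.2854  0.2988]
orange 1677 (np.float64(372.0), np.float64(114.3)) [ 0.6641 -0.2639  0.123 ] 0.12425036322806202 0.040826260016648575
orange 202 (np.float64(255.7), np.float64(137.5)) [ 0.5377 -0.2508  0.123 ] -0.00026397967113071276 0.015573126738811468
red 70 (np.float64(255.6), np.float64(177.2)) [ 0.5227 -0.2993  0.1   ] -0.00010392475633367107 -0.0351929651157908
```

View pics/w4b.png

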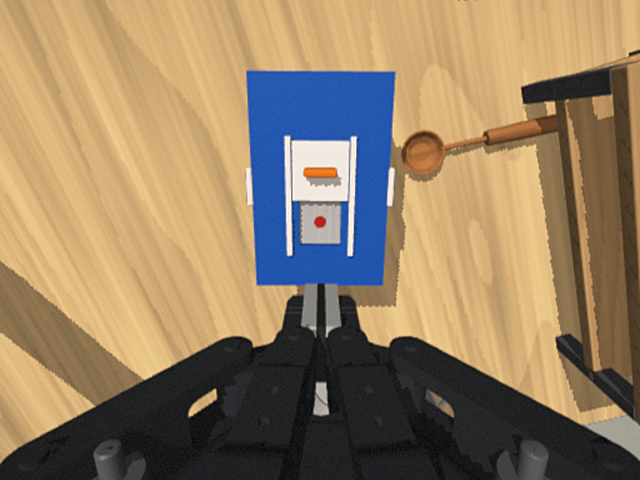

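The shutter is open, with the tab at travel about 50 mm, and the red dot is visible at (320,222) → world (0.523,-0.299,0.100). Next, go look at the probe.

```bash
python3 - <<'E'
from h import *
goto((.545,.20,.32),(0,0,-1),(0,1,0))
E
```

```text
shift [ 469.7 -124.2  -19.6] turn [ 0.0029 -0.0025 -1.8685]
```

>>> {"fn": "jog_arm", "kwargs": {"series": [[[1, 30, -8, -20, 0, 0, -0.12], [1, 470, -124, -20, 0.003, -0.003, -1.868], [1, 470, -124, -20, 0.003, -0.003, -1.868], [1, 470, -124, -20, 0.003, -0.003, -1.868], [1, 470, -124, -20, 0.003, -0.003, -1.868], [1, 470, -124, -20, 0.003, -0.003, -1.868], [1, 470, -124, -20, 0.003, -0.003, -1.868], [1, 470, -124, -20, 0.003, -0.003, -1.868], [1, 470, -124, -20, 0.003, -0.003, -1.868], [1, 470, -124, -20, 0.003, -0.003, -1.868], [1, 470, -124, -20, 0.003, -0.003, -1.868], [1, 470, -124, -20, 0.003, -0.003, -1.868], [1, 470, -124, -20, 0.003, -0.003, -1.868], [1, 470, -124, -20, 0.003, -0.003, -1.868], [1, 470, -124, -20, 0.003, -0.003, -1.868], [1, 470, -124, -20, 0.003, -0.003, -1.868], [0, 470, -124, -20, 0.003, -0.003, -1.868], [0, 470, -124, -20, 0.003, -0.003, -1.868], [0, 470, -124, -20, 0.003, -0.003, -1.868], [0, 470, -124, -20, 0.003, -0.003, -1.868]]]}}

```text
clock: 6.22
tcp_pos: [0.5462, 0.1982, 0.3198]
ee_rot: [0.006, 3.141, -0.005]
contact_force: [0.3, 0.0, 0.5]
finger_gap: 0.0483
grasp_force: 0.0
```

```bash
python3 - <<'E'
from h import *
im,m=snap('wrist','w5.png');np.savez('w5.npz',im=im,**{k:np.array(v) for k,v in m.items()})
print(get_obs()['tcp_pos'],get_obs()['ee_rot'],proj(m,[.4885,.2192,.14]))
cv2.imwrite('pics/w5b.png',cv2.resize(im[:,:,::-1],(800,600),interpolation=cv2.INTER_CUBIC))
E
```

```text
[0.5462 0.1982 0.3199] [ 0.0059  3.1407 -0.0045] [[275.6272 115.3934]]
```

View pics/w5b.png

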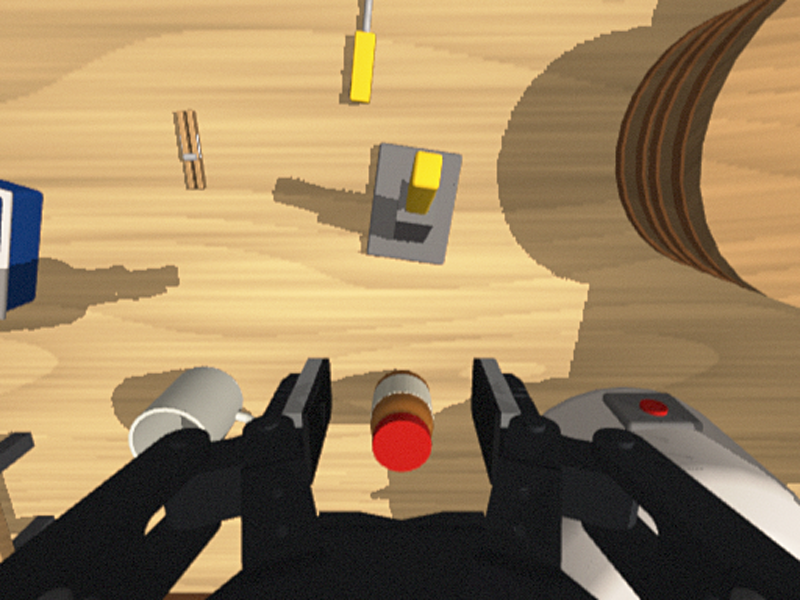

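>>> {"fn": "jog_arm", "kwargs": {"series": [[[0, 0, 35, 0, 0, 0, 0], [0, 20, 75, 0, 0, 0, 0], [0, 20, 75, 0, 0, 0, 0], [0, 20, 75, 0, 0, 0, 0], [0, 20, 75, 0, 0, 0, 0]]]}}

```text
clock: 6.68
tcp_pos: [0.5263, 0.2736, 0.3199]
ee_rot: [0.003, 3.14, -0.005]
contact_force: [-0.1, -0.8, 0.4]
finger_gap: 0.0854
grasp_force: 0.0
```

```bash
python3 - <<'E'
from h import *
im,m=snap('wrist','w6.png');np.savez('w6.npz',im=im,**{k:np.array(v) for k,v in m.items()})
print(get_obs()['tcp_pos'],get_obs()['ee_rot'],proj(m,[.4885,.2192,.14]))
cv2.imwrite('pics/w6b.png',cv2.resize(im[:,:,::-1],(800,600),interpolation=cv2.INTER_CUBIC))
E
```

```text
[0.5271 0.2725 0.3196] [ 0.0064  3.14   -0.0062] [[206.7742 134.053 ]]
```

View pics/w6b.png

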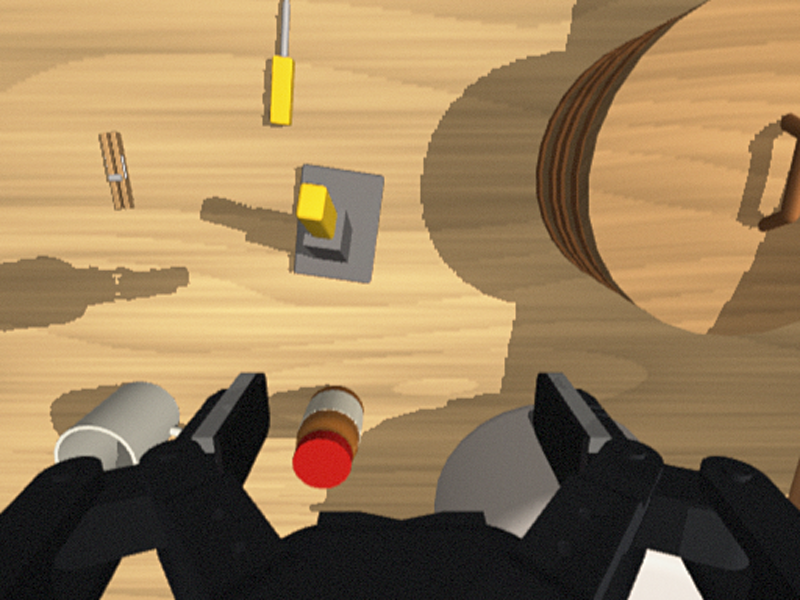

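Both wrist views show the holder plate (about (415,203) and (340,223)) and the probe's bright top face (about (427,170) and (315,203)), leaning up the image, which is world −x. I'll triangulate the top face and the plate corners.

```bash
python3 - <<'E'
from h import *
C=[];T=[];B=[]
for n in('w5','w6'):
    f=np.load(n+'.npz');im=f['im'];m={k:f[k] for k in('intrinsics','rvec','tvec')}
    hsv=cv2.cvtColor(im,cv2.COLOR_RGB2HSV)
    ye=mask(im,(22,170,60),(33,255,255)); bl,l=blobs(ye,60)
    i=np.argmin([np.hypot(*(np.array(b[1:3])-((270,115) if n=='w5' else (203,137)))) for b in bl]);b=bl[i]
    x0,y0,w,h=map(int,b[3:7]); lab=l[int(b[2]),int(b[1])]
    V=hsv[...,2]; sel=(l==lab)
    vals=V[sel].astype(np.uint8); th=cv2.threshold(vals.reshape(-1,1),0,255,cv2.THRESH_OTSU)[0]
    tm=(sel&(V>th)).astype(np.uint8); print(n,b[1:],'th',th,tm.sum(),sel.sum())
    c=max(cv2.findContours(tm,0,2)[0],key=cv2.contourArea);r=cv2.minAreaRect(c);print('  top',r)
    M=cv2.moments(tm,True);top=(M['m10']/M['m00'],M['m01']/M['m00']);print('  cen',top)
    T.append(ray(m,top))
    gr=cv2.bitwise_or(mask(im,(0,0,30),(179,60,150)),ye); 
    gb,gl=blobs(gr,200); k=gl[int(b[2])+0,int(b[1])]
    gm=(gl==k).astype(np.uint8); g=cv2.convexHull(max(cv2.findContours(gm,0,2)[0],key=cv2.contourArea))
    ap=cv2.approxPolyDP(g,4,True)[:,0];print('  plate px',ap.tolist())
    P=[onz(m,p,.012)[:2] for p in ap.astype(float)];print(np.array(P))
    rr=cv2.minAreaRect((np.array([onz(m,p[0],.012)[:2] for p in g.astype(float)])*1000).astype(np.float32));print('  rect',rr)
x,e=tri(T);print('top face centre',x,e)
E
```

```text
w5 (np.float64(270.9), np.float64(116.0), np.int32(260), np.int32(97), np.int32(23), np.int32(40)) th 186.0 369 649
  top ((273.260009765625, 108.67999267578125), (16.54629898071289, 22.485998153686523), 8.130102157592773)
  cen (273.25474254742545, 108.69376693766938)
  plate px [[244, 92], [294, 99], [282, 168], [235, 162]]
[[0.4613 0.18  ]
 [0.4715 0.2539]
 [0.576  0.2383]
 [0.566  0.164 ]]
  rect ((518.7395629882812, 209.0973663330078), (78.2341537475586, 107.87177276611328), 81.46118927001953)
w6 (np.float64(202.1), np.float64(134.4), np.int32(189), np.int32(117), np.int32(26), np.int32(36)) th 201.0 368 676
  top ((199.17916870117188, 128.8352508544922), (16.878347396850586, 21.972265243530273), 8.746162414550781)
  cen (199.14945652173913, 128.8586956521739)
  plate px [[195, 105], [245, 114], [235, 180], [188, 172]]
[[0.46   0.1818]
 [0.4732 0.2562]
 [0.5761 0.2386]
 [0.5627 0.1639]]
  rect ((518.101318359375, 208.81077575683594), (81.25618743896484, 107.7866439819336), 81.55659484863281)
top face centre [0.4809 0.2154 0.1614] [np.float64(0.04036839383428393), np.float64(0.04036839383429025)]
```

```bash
cat > pg.py <<'E'
from h import *
a=np.deg2rad(-8.6);hx=np.array([np.cos(a),np.sin(a),0]);hy=np.array([-hx[1],hx[0],0])
s=np.deg2rad(20);ax=np.array([0,0,np.cos(s)])-hx*np.sin(s)
P=[]
for n,uv in(('w5',(273.25,108.7)),('w6',(199.15,128.86))):
    f=np.load(n+'.npz');P.append(onz({k:f[k] for k in('intrinsics','rvec','tvec')},uv,.1645))
top=np.mean(P,0)
G=top-ax*(.030+pinch_z)
E
python3 - <<'E'
from pg import *
print(P,top,G,ax)
goto(G+ax*.12,-ax,hy)
E
```

```text
[array([0.4808, 0.2153, 0.1645]), array([0.4805, 0.216 , 0.1645])] [0.4807 0.2156 0.1645] [0.4972 0.2131 0.1187] [-0.3382  0.0511  0.9397]
shift [ 70.4 -53.1  88.2] turn [ 0.0217 -0.3466  0.1452]
```

>>> {"fn": "jog_arm", "kwargs": {"series": [[[0, 70, -53, 40, 0.022, -0.347, 0.145], [0, 70, -53, 40, 0.022, -0.347, 0.145], [0, 70, -53, 60, 0.022, -0.347, 0.145], [0, 70, -53, 88, 0.022, -0.347, 0.145], [0, 70, -53, 88, 0.022, -0.347, 0.145], [0, 70, -53, 88, 0.022, -0.347, 0.145], [0, 70, -53, 88, 0.022, -0.347, 0.145]]]}}

```text
clock: 7.32
tcp_pos: [0.4596, 0.2212, 0.2339]
ee_rot: [0.211, 2.783, -0.031]
contact_force: [1.4, 0.5, 0.3]
finger_gap: 0.0857
grasp_force: 0.0
```

```bash
python3 - <<'E'
from pg import *
im,m=snap('wrist','w7.png');np.savez('w7.npz',im=im,**{k:np.array(v) for k,v in m.items()})
o=get_obs();print(o['tcp_pos'],o['ee_rot'],proj(m,top))
goto(G,-ax,hy)
ye=mask(im,(22,170,60),(33,255,255));print([tuple(map(float,b)) for b in blobs(ye,60)[0]])
cv2.imwrite('pics/w7b.png',cv2.resize(im[:,:,::-1],(640,480),interpolation=cv2.INTER_CUBIC))
E
```

```text
[0.4601 0.2216 0.2342] [ 0.2122  2.7819 -0.0298] [[252.3945 194.827 ]]
shift [  4.2  -3.4 121.5] turn [ 0.0048  0.003  -0.003 ]
[(1134.0, 190.8, 42.7, 178.0, 13.0, 26.0, 61.0), (827.0, 251.7, 186.0, 241.0, 161.0, 22.0, 46.0)]
```

View pics/w7b.png

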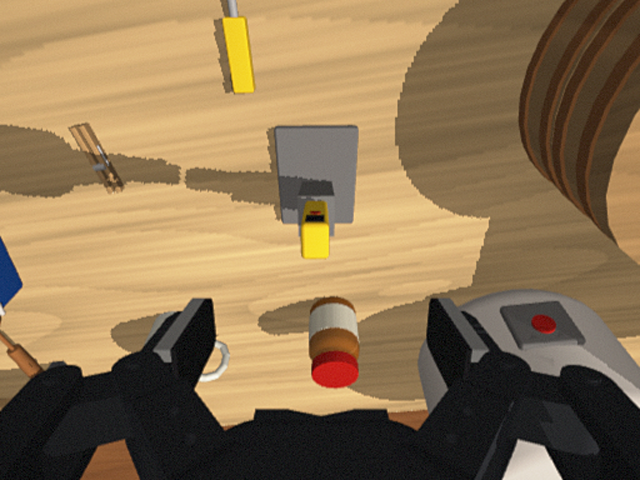

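Prediction matches: the top face is at (315,242) in the 640-px view, about 1.5 px from where it was expected. Descend and grip.

>>> {"fn": "jog_arm", "kwargs": {"series": [[[0, 4, -3, 0, 0.005, 0.003, -0.003], [0, 4, -3, 35, 0.005, 0.003, -0.003], [0, 4, -3, 65, 0.005, 0.003, -0.003], [0, 4, -3, 90, 0.005, 0.003, -0.003], [0, 4, -3, 110, 0.005, 0.003, -0.003], [0, 4, -3, 121, 0.005, 0.003, -0.003], [0, 4, -3, 121, 0.005, 0.003, -0.003], [0, 4, -3, 121, 0.005, 0.003, -0.003]]], "grip_force": 50}}

```text
clock: 8.03
tcp_pos: [0.4947, 0.2122, 0.117]
ee_rot: [0.207, 2.788, -0.042]
contact_force: [-0.4, 1.2, 0.6]
finger_gap: 0.0853
grasp_force: 0.0
```

```bash
python3 - <<'E'
from pg import *
o=get_obs();print(o['tcp_pos'],o['contact_force']);goto(G,-ax,hy)
E
```

```text
[0.4947 0.2122 0.117 ] [-0.3979  1.1991  0.5667]
shift [-2.8  1.3 -0.9] turn [-0.0033 -0.0027  0.0023]
```

>>> {"fn": "jog_arm", "kwargs": {"series": [[[0.3, -2.5, 1, -1, 0, 0, 0], [0.6, -2.5, 1, -1, 0, 0, 0], [1, -2.5, 1, -1, 0, 0, 0], [1, -2.5, 1, -1, 0, 0, 0], [1, -2.5, 1, -1, 0, 0, 0], [1, -2.5, 1, -1, 0, 0, 0], [1, -2.5, 1, -1, 0, 0, 0], [1, -2.5, 1, -1, 0, 0, 0], [1, -2.5, 1, -1, 0, 0, 0], [1, -2.5, 1, -1, 0, 0, 0], [1, -2.5, 1, -1, 0, 0, 0], [1, -2.5, 1, -1, 0, 0, 0]]], "grip_force": 50}}

```text
clock: 9.03
tcp_pos: [0.4954, 0.2125, 0.1189]
ee_rot: [0.205, 2.788, -0.043]
contact_force: [-2.3, -1.4, 5.3]
finger_gap: 0.0174
grasp_force: 49.8
```

>>> {"fn": "jog_arm", "kwargs": {"series": [[[1, 0, 0, -10, 0, 0, 0], [1, 0, 0, -25, 0, 0, 0], [1, 0, 0, -45, 0, 0, 0], [1, 0, 0, -65, 0, 0, 0], [1, 0, 0, -85, 0, 0, 0], [1, 0, 0, -110, 0, 0, 0], [1, 0, 0, -140, 0, 0, 0], [1, 0, 0, -140, 0, 0, 0], [1, 0, 0, -140, 0, 0, 0]]]}}

```text
clock: 9.78
tcp_pos: [0.4487, 0.2207, 0.2512]
ee_rot: [0.205, 2.787, -0.041]
contact_force: [1.0, -0.4, -1.5]
finger_gap: 0.0177
grasp_force: 49.2
```

```bash
python3 - <<'E'
from h import *
a=np.deg2rad(-17.4);x=np.array([np.cos(a),np.sin(a),0]);y=np.array([-x[1],x[0],0])
o=get_obs();print(o['tcp_pos'],o['contact_force'],o['finger_gap'],o['joint_positions'])
D=np.array([.5227,-.2993,.1])
for yt in((x),(-x),(y),(0,1,0)):goto(D+[0,0,.115-.0187+.08],(0,0,-1),yt)
for n in('top','side'):
    im,m=snap(n,n+'1.png')
    print(n,[(float(b[0]),float(b[1]),float(b[2])) for b in blobs(mask(im,(22,180,100),(32,255,255)))[0]])
E
```

```text
[0.4487 0.2207 0.2512] [ 1.0456 -0.3811 -1.474 ] 0.017738314039593115 [-0.1059  0.325  -0.7126  2.028   0.7262  0.7803  0.1476]
shift [-148.5 -503.6   28.9] turn [0.2978 0.2593 1.7085]
shift [-148.5 -503.6   28.9] turn [-0.2485  0.2854 -1.3984]
shift [-148.5 -503.6   28.9] turn [0.024  0.3475 0.1555]
shift [-148.5 -503.6   28.9] turn [-0.0288  0.3471 -0.1451]
top [(81.0, 215.5, 213.1), (247.0, 165.9, 267.5)]
side [(15.0, 217.3, 216.6), (97.0, 247.9, 255.2), (427.0, 292.0, 317.0)]
```

>>> {"fn": "jog_arm", "kwargs": {"series": [[[1, -10, -10, -20, 0, 0.06, 0], [1, -148, -504, 29, 0.298, 0.259, 1.708], [1, -148, -504, 29, 0.298, 0.259, 1.708], [1, -148, -504, 29, 0.298, 0.259, 1.708], [1, -148, -504, 29, 0.298, 0.259, 1.708], [1, -148, -504, 29, 0.298, 0.259, 1.708], [1, -148, -504, 29, 0.298, 0.259, 1.708], [1, -148, -504, 29, 0.298, 0.259, 1.708], [1, -148, -504, 29, 0.298, 0.259, 1.708], [1, -148, -504, 29, 0.298, 0.259, 1.708], [1, -148, -504, 29, 0.298, 0.259, 1.708], [1, -148, -504, 29, 0.298, 0.259, 1.708], [1, -148, -504, 29, 0.298, 0.259, 1.708], [1, -148, -504, 29, 0.298, 0.259, 1.708], [1, -148, -504, 29, 0.298, 0.259, 1.708], [1, -148, -504, 29, 0.298, 0.259, 1.708], [1, -148, -504, 29, 0.298, 0.259, 1.708], [1, -148, -504, 29, 0.298, 0.259, 1.708], [1, -148, -504, 29, 0.298, 0.259, 1.708]]]}}

```text
clock: 11.47
tcp_pos: [0.5219, -0.2986, 0.2751]
ee_rot: [-2.527, -1.864, 0.005]
contact_force: [0.3, -0.6, -1.4]
finger_gap: 0.0173
grasp_force: 49.2
```

```bash
python3 - <<'E'
from h import *
im,m=snap('wrist','w8.png');np.savez('w8.npz',im=im,**{k:np.array(v) for k,v in m.items()})
D=np.array([.5227,-.2993,.1])
a=np.deg2rad(-17.4);x=np.array([np.cos(a),np.sin(a),0])
o=get_obs();print(o['tcp_pos'],o['ee_rot'],o['contact_force'],o['finger_gap'],proj(m,D))
goto(D+[0,0,.115-.0187+.08],(0,0,-1),x)
print('expected tip px',proj(m,o['tcp_pos']+R.from_rotvec(o['ee_rot']).apply([0,0,.0963])))
cv2.imwrite('pics/w8b.png',cv2.resize(im[:,:,::-1],(800,600),interpolation=cv2.INTER_CUBIC))
E
```

```text
[ 0.5219 -0.2989  0.2754] [-2.5283 -1.8639  0.0048] [ 0.1161 -0.0218 -0.7543] 0.017309000316771028 [[257.5655 169.946 ]]
shift [-0.2  0.8 -0.9] turn [-0.0022  0.0022  0.0034]
expected tip px [[256.4882 191.2449]]
```

View pics/w8b.png

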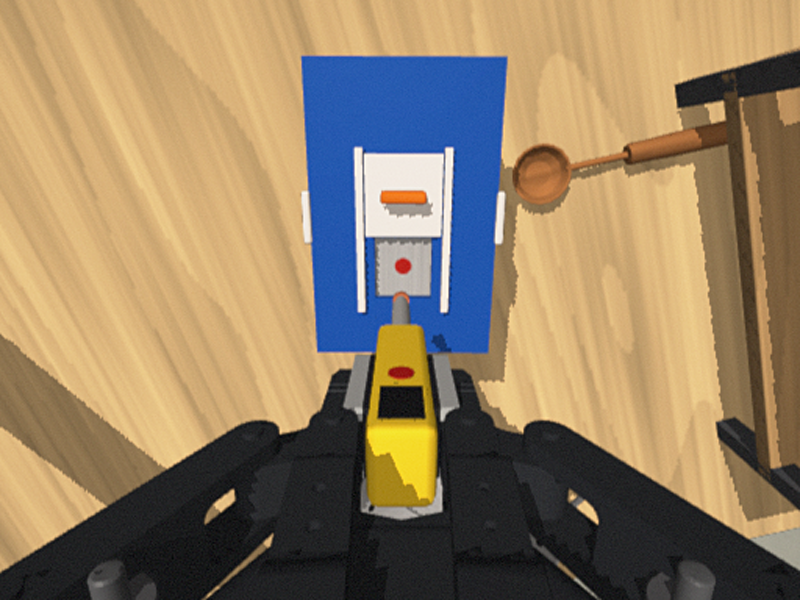

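The wrist view shows the probe held straight, its copper tip at (401,297), and the dot at (403,266), still about 80 mm below. I'll descend most of the way and re-measure with the side view.

>>> {"fn": "jog_arm", "kwargs": {"series": [[[1, 0, 1, 20, -0.002, 0.002, 0.003], [1, 0, 1, 40, -0.002, 0.002, 0.003], [1, 0, 1, 55, -0.002, 0.002, 0.003], [1, 0, 1, 63, -0.002, 0.002, 0.003], [1, 0, 1, 67, -0.002, 0.002, 0.003], [1, 0, 1, 67, -0.002, 0.002, 0.003], [1, 0, 1, 67, -0.002, 0.002, 0.003]]]}}

```text
clock: 12.1
tcp_pos: [0.5233, -0.3006, 0.2094]
ee_rot: [2.533, 1.856, 0.001]
contact_force: [0.7, 0.3, -0.2]
finger_gap: 0.0174
grasp_force: 49.2
```

```bash
cat > tip.py <<'E'
from h import *
D=np.array([.5227,-.2993,.1])
a=np.deg2rad(-17.4);x=np.array([np.cos(a),np.sin(a),0])
o=get_obs();print(o['tcp_pos'],o['ee_rot'],o['contact_force'])
A,m=snap('wrist','w9.png');S,s=snap('side','s9.png')
o=get_obs();e=o['tcp_pos']+R.from_rotvec(o['ee_rot']).apply([0,0,.0963])
print('exp tip',e,'px',proj(m,e),proj(s,e),'dot px',proj(m,D),proj(s,D))
goto(D+[0,0,.0963],(0,0,-1),x)
def crop(im,c,r,k):
    u,v=map(int,c);return cv2.resize(np.ascontiguousarray(im[max(v-r,0):v+r,u-r:u+r,::-1]),(k,k),interpolation=cv2.INTER_CUBIC)
p=proj(m,e)[0];q=proj(s,e)[0];print('crop centres',p.astype(int),q.astype(int))
cv2.imwrite('pics/c9.png',np.hstack([crop(A,p,40,400),crop(S,q,40,400)]))
E
python3 tip.py
```

```text
[ 0.5233 -0.3006  0.2094] [2.5326 1.8558 0.001 ] [ 0.6639  0.3345 -0.1773]
exp tip [ 0.5237 -0.3009  0.1135] px [[256.6776 191.1514]] [[254.0077 132.9272]] dot px [[255.0293 185.3986]] [[254.1835 136.1364]]
shift [ 1.2 -1.2 13.4] turn [ 0.0027  0.0007 -0.0027]
crop centres [256 191] [254 132]
```

View pics/c9.png

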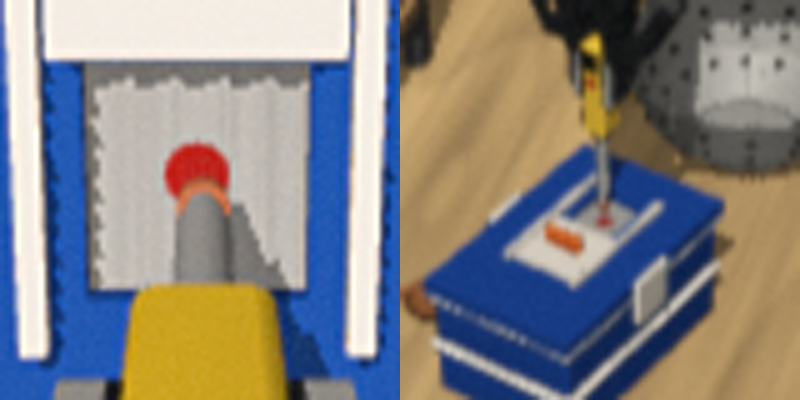

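The tip lies about 1.5 mm from the dot's axis and about 13 mm above it. Correct, approach gently, then watch the force.

>>> {"fn": "jog_arm", "kwargs": {"series": [[[1, 1.2, -1.2, 2, 0.003, 0.001, -0.003], [1, 1.2, -1.2, 5, 0.003, 0.001, -0.003], [1, 1.2, -1.2, 8, 0.003, 0.001, -0.003], [1, 1.2, -1.2, 10, 0.003, 0.001, -0.003], [1, 1.2, -1.2, 10, 0.003, 0.001, -0.003], [1, 1.2, -1.2, 10, 0.003, 0.001, -0.003]]]}}

```text
clock: 12.7
tcp_pos: [0.5218, -0.299, 0.1983]
ee_rot: [-2.529, -1.858, 0.002]
contact_force: [-0.4, 0.3, -0.8]
finger_gap: 0.0178
grasp_force: 49.2
```

```bash
cat > st.py <<'E'
from h import *
F=[];Z=[]
for i in range(8):
    im=camera('wrist');o=get_obs();F.append(o['contact_force']);Z.append(o['tcp_pos'])
m=camera_model('wrist');D=np.array([.5227,-.2993,.1]);o=get_obs()
a=np.deg2rad(-17.4);x=np.array([np.cos(a),np.sin(a),0])
print('F',np.mean(F,0),np.std(F,0),'tcp',np.mean(Z,0),'tilt',R.from_rotvec(o['ee_rot']).apply([0,0,1]),o['clock'],o['finger_gap'])
goto(D+[0,0,.0963],(0,0,-1),x)
for b in blobs(mask(im,(22,170,60),(33,255,255)),100)[0]: print('yel',[float(v) for v in b])
cv2.imwrite('pics/st.png',im[:,:,::-1])
E
python3 st.py
```

```text
F [ 0.0867 -0.2311 -0.9832] [0.3815 0.5835 0.278 ] tcp [ 0.522  -0.2991  0.1986] tilt [-0.0023  0.0014 -1.    ] 13.1 0.017480624939335884
shift [-0.1  0.7  2.3] turn [-0.0026 -0.0007  0.0001]
yel [3888.0, 256.4, 272.9, 234.0, 208.0, 46.0, 116.0]
```

>>> {"fn": "jog_arm", "kwargs": {"series": [[[1, 0, 0.6, 1.5, 0, 0, 0], [1, 0, 0.6, 3, 0, 0, 0], [1, 0, 0.6, 4.5, 0, 0, 0], [1, 0, 0.6, 6, 0, 0, 0], [1, 0, 0.6, 6, 0, 0, 0], [1, 0, 0.6, 6, 0, 0, 0]]]}}

```text
clock: 13.6
tcp_pos: [0.5228, -0.2993, 0.1926]
ee_rot: [-2.53, -1.859, 0.001]
contact_force: [1.0, -0.7, -0.1]
finger_gap: 0.0174
grasp_force: 49.4
```

```bash
python3 st.py
```

```text
F [ 0.3176 -0.0478  0.4477] [0.6545 0.3612 0.5374] tcp [ 0.5227 -0.2993  0.1927] tilt [-0.0019  0.0012 -1.    ] 14.0 0.017592612617006745
shift [ 0.  -0.  -3.6] turn [-0.0022 -0.0006  0.    ]
yel [3897.0, 256.4, 272.9, 234.0, 208.0, 46.0, 117.0]
```

>>> {"fn": "jog_arm", "kwargs": {"series": [[[1, 0, 0, 1, 0, 0, 0], [1, 0, 0, 2.2, 0, 0, 0], [1, 0, 0, 2.2, 0, 0, 0], [1, 0, 0, 2.2, 0, 0, 0], [1, 0, 0, 2.2, 0, 0, 0], [1, 0, 0, 2.2, 0, 0, 0], [1, 0, 0, 2.2, 0, 0, 0]]]}}

```text
clock: 14.58
tcp_pos: [0.5227, -0.2993, 0.1904]
ee_rot: [-2.53, -1.859, 0.001]
contact_force: [1.3, -1.0, 1.4]
finger_gap: 0.0176
grasp_force: 49.5
```

```bash
python3 st.py; python3 -c "
import cv2
i=cv2.imread('pics/st.png');cv2.imwrite('pics/stc.png',cv2.resize(i[140:240,206:306],(500,500),interpolation=cv2.INTER_CUBIC))"
```

```text
F [ 1.0869 -0.3392  1.2206] [0.5343 0.5071 0.4807] tcp [ 0.5227 -0.2993  0.1904] tilt [-0.0021  0.0013 -1.    ] 14.9833 0.017723778934719353
shift [-0.   0.  -5.9] turn [-0.0024 -0.0006  0.0001]
yel [3889.0, 256.4, 272.9, 233.0, 208.0, 47.0, 116.0]
```

View pics/stc.png

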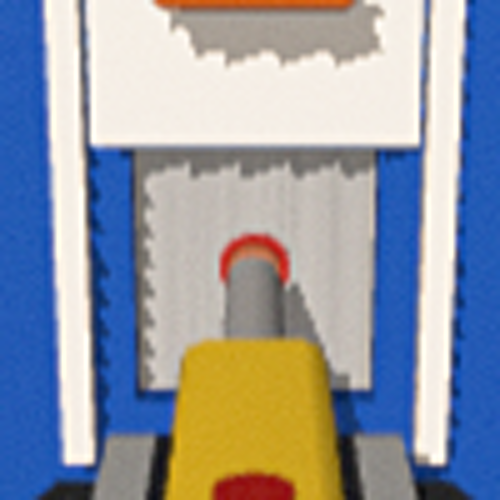

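The crop shows the tip sitting centrally in the red dot at (255,262), with a red rim all round. The push is about 2.2 N, which is about 6 mm in. Handing in.

```bash
python3 -c "
from station import *
print(sign_off())"
```

```text
the job is handed in; nothing more can be done
None
```

I opened the shutter fully and handed the job in at about 15 s, with the probe held upright on the centre of the red dot, pressing about 2.2 N (tip in roughly 6 mm by my estimate); no verdict was returned.

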